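# Lock a keyhole-foot tube rack onto the orbital shaker

## Robot

A 6-joint arm with a two-finger parallel gripper is mounted at the origin on the work surface. World frame = base frame: x ahead of the robot, y to its left, z up, the work surface at z = 0. Lengths are in m, angles in rad, forces in N, time in s.
With the tool pointing down it reaches from about 0.275 to 0.75 m from the base axis. Payload 10.2 kg.
Tool frame: the origin (TCP) lies at the very end of the fingers, on their centre line; the grasp point (between the pads) lies 19 mm behind it; z points along the fingers, y is the line along which they close (so a half turn about z gives the same grasp; the last joint's range is limited). The gripper opens to 85 mm and grips with 20 to 120 N. Pads are 22 mm wide; open, the fingers measure 114 mm over their backs; the gripper's body (76 mm by 85 mm) begins 54 mm behind the grasp point. The pads swing forward as they close: fully open they stand 13 mm farther back than shut.
Start: joints at [-1.396, 0.313, 1.498, -0, 1.331, -0.223], TCP at [0.203, -0.484, 0.231] pointing down, gripper open.
Joint ranges: [-2.94, 2.94], [-0.97, 2.17], [0.19, 2.56], [-1.23, 4.37], [0.02, 3.11], [-2.88, 2.88]. Speed limits (rad/s): [2.39, 2.39, 3.01, 3.14, 3.14, 3.14].

## Interface

Orientations are given as a unit quaternion [w, x, y, z].
In Python, from bench import status, eyes, r gives the robot as it stands.
- The arm moves only by the shell command python3 -m inch 'ROWS' [FORCE]. ROWS is JSON, a list of rows, each an object with "angular": the turn, a rotation vector about the tool's x, y, z in degrees, a list of three; "translation": the shift along the tool's x, y, z in units of 25 mm (1.0 is 25 mm), a list of three; "gripper": the opening, from 0 (shut) to 1 (fully open). In form: [{"angular": [rx, ry, rz], "translation": [dx, dy, dz], "gripper": gripper}, ...]. A call has 1 to 5 rows; each row shifts and turns the commanded pose from where the row before left it, along the tool's axes as they then stand; what a row does not reach is not made up. A row lasts 1/12 s, in which the tool goes at most 41.7 mm and 7.16 degrees, less where a joint would pass 70% of its speed; a pose out of reach is approached as far as the arm can. A call is refused whole if a number of a shift passes 1 or a number of a turn 7.16, either way. A call with a gripper value outside its range is refused whole. The fingers move at their own pace and stop on an object; FORCE is the grip in N (left out, the last holds). Time passes only in rows, so rows that do not move let the fingers close. It gives the time, the measured TCP pose, the force, the opening and the grip force at its end, in the units of the state.
- status.get_state(): the state, without advancing time (a new reading comes with each control period).
- eyes.snapshot(name): name is "scene" or "top"; returns (picture, depth): 384x512x3 uint8, red, green, blue; 384x512 float32, m along the optical axis (not along the pixel's ray), 0 where there is no reading.
- eyes.get_calibration(name): a dict with "fx", "fy", "cx", "cy" (pixels), "rvec" (rotation vector, rad) and "tvec" (3), from world to camera coordinates, as OpenCV has them. Camera axes: x right, y down, z forward; pixel columns grow to the right and rows downward; lengths in m; the calibration is good to about 2 mm. A picture is of the moment at which its call begins. get_calibration takes no time and is no camera call.
- r.hand_in(): hands the job in; it is judged then, once.
The state is a dict: "time_s": time; "qpos": joint angles; "joint_velocities": joint speeds; "effort": joint torques, N m; "tcp_pos": TCP position; "ee_rot": TCP orientation; "wrist_force": force on the tool from outside, world axes, zero at the start; "ft_torque": the same for the moment, N m; "finger_gap": finger opening in m; "grasp_force": force on a finger pad.
Only numpy, scipy, OpenCV 4.12 (cv2) and the standard library are available. Lean on these libraries where they do the work, as an engineer would, in place of code of your own. Each camera call takes 0.05 s, during which the arm holds its last target. There are 200 camera calls.

## Task

Fix the tube rack whose metal foot has a keyhole opening onto the orbital shaker: lower the wide end of the keyhole over the headed stud in the middle of the deck, then slide the rack along its slot until the stud stands at the closed end of the slot, and let go of it there, flat on the deck and square with the deck's edges. Keep the rack upright throughout, and leave the other rack, whose foot has only a round hole, where it stands.

Things in the scene. Friction and masses are not known exactly. Their poses are not given: they have to be found in the camera images.
- rack: Tube rack to fix: white block 36 (x) x 98 (y) mm with a row of 5 capped vials, on an aluminium foot 6 mm thick, keyhole in it; 0.3-0.6 kg. Origin: foot's underside, below block centre; z up, x from block along the free foot. Foot x -30 to 130, y +-50 mm; block z 6 to 75, caps to 90 mm. Grip across the 36 mm from above, finger tips 30 mm or more over the underside, to clear the stud head.
- keyhole (a point): Centre of the keyhole's wide end, on the foot's underside, at x = 95, y = 0 mm of the rack; axes as the rack's. It is an octagon 48 mm across, right through. A slot 18 mm wide runs from it in -x, towards the block, closed 56 mm from this point. Stud at the closed end = stud axis 50 mm from this point in -x: over the stud, the rack slides 50 mm in its own +x.
- shaker: Orbital shaker, fixed, not moving: white housing, grey square deck 260 mm wide. Origin: on the bench under the deck centre; x, y along the deck's edges, z up; control panel on its -x side. Deck top 90 mm above origin. On the z axis one steel headed stud: stem 10 mm in diameter, bare for 14 mm above the deck, then a flat head 28 mm in diameter, 6 mm thick, top 110 mm above origin.
- plain_rack: The other tube rack, to be left alone: same block, vials, foot, origin and axes, but its foot has only a round (octagonal) hole 48 mm across at x = 95 mm, no slot. Both racks stand on the bench; their places may be swapped.
Not all that is in view belongs to the job. What is shaped like the rack but turquoise or yellow is not meant.

How it is judged:
By the outcome, as a careful person would: the job done as asked, in the order asked, and still so for the second after the job is handed in, with the robot touching nothing.
It also fails if it takes over 35 s, if anything falls off the work surface, if the arm or the gripper's body presses on something with over 40 N, if the wrist force passes 120 N, or if a joint passes its speed limit or range.

## Working session

There is one attempt and no reset: what is moved stays moved. The work goes in short steps, Python scripts to look and compute and a shell command to move; the robot and the scene stay as the last step left them, time stands still between calls to the robot, and variables do not carry over. Pictures are saved under pics/ and viewed, at most 10 in all, crops included, and the job is handed in when it is done.

```bash
ls; mkdir -p pics; python3 - <<'E'
from bench import status, eyes, r
import numpy as np,cv2
for n in("scene","top"):
    p,d=eyes.snapshot(n); np.savez(f"pics/{n}0.npz",p=p,d=d)
    cv2.imwrite(f"pics/{n}0.png",cv2.resize(p[:,:,::-1],(800,600)))
    c=eyes.get_calibration(n);R=cv2.Rodrigues(np.array(c["rvec"]))[0];print(n,c,-R.T@np.array(c["tvec"]).ravel())
s=status.get_state();print(s["time_s"],s["tcp_pos"],s["ee_rot"])
E
```

```text
pics
scene {'fx': 413.2328060611621, 'fy': 413.2328060611621, 'cx': 251.57121139709773, 'cy': 197.40018422313665, 'rvec': array([ 2.1189264 ,  0.9401379 , -0.45742171]), 'tvec': array([-0.44913444, -0.14098282,  1.44083038])} [ 1.19640903 -0.44434019  0.81777584]
top {'fx': 448.85888804666445, 'fy': 448.85888804666445, 'cx': 257.90268857645697, 'cy': 188.7967494411634, 'rvec': array([ 2.14688669, -2.18404862,  0.13765911]), 'tvec': array([0.13669295, 0.49954387, 1.36619393])} [0.33880203 0.14309547 1.41401972]
0.1 [ 0.20334312 -0.48377582  0.23079258] [-5.80376885e-04  9.80280937e-01  1.97608068e-01  1.39878729e-05]
```

View pics/top0.png

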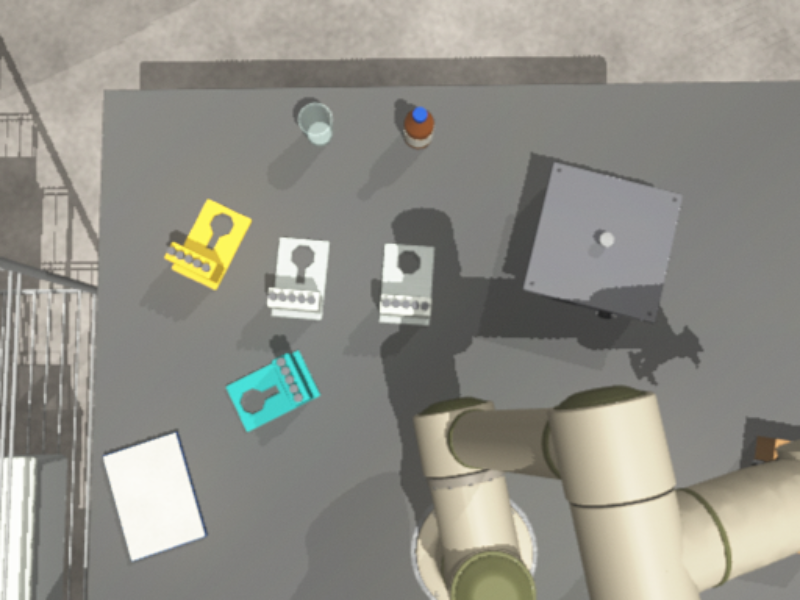

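View pics/scene0.png

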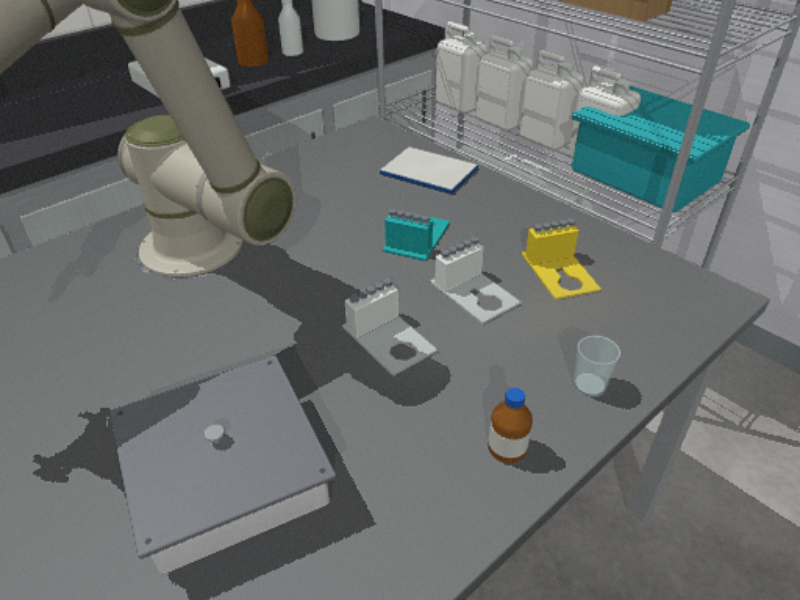

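The top view shows the keyhole rack (white, slot) at about (300,280) of 800x600, and the plain rack at (407,285). The shaker deck is centred at (605,240) with its panel knob on the lower side at (605,314). The scene view agrees: the white rack with the slot is at (475,285).

```bash
cat > h.py <<'E'
import numpy as np,cv2
from bench import status, eyes, r
def cam(n):
    c=eyes.get_calibration(n);R=cv2.Rodrigues(np.array(c["rvec"]))[0];return c,R,np.array(c["tvec"]).ravel()
def cloud(n,d):
    c,R,t=cam(n);v,u=np.mgrid[:384,:512]
    P=np.dstack([(u-c["cx"])/c["fx"]*d,(v-c["cy"])/c["fy"]*d,d])
    return (P-t)@R
def ray(n,uv,z):
    c,R,t=cam(n);uv=np.atleast_2d(uv).astype(float)
    D=np.c_[(uv[:,0]-c["cx"])/c["fx"],(uv[:,1]-c["cy"])/c["fy"],np.ones(len(uv))]@R;o=-R.T@t
    return o+D*((z-o[2])/D[:,2])[:,None]
def rect(P):
    c,s,a=cv2.minAreaRect((P[:,:2]*1000).astype(np.float32));return np.round(c,1),np.round(s,1),round(a,2)
def pix(m): v,u=np.nonzero(m);return np.c_[u,v]
def big(m):
    n,l,s,_=cv2.connectedComponentsWithStats(m.astype(np.uint8),connectivity=4);return l==1+np.argmax(s[1:,4])
E
python3 - <<'E'
from h import *
for n in("top","scene"):
    f=np.load(f"pics/{n}0.npz");p,d=f["p"].astype(int),f["d"];W=cloud(n,d);z=W[...,2]
    x,y=W[...,0],W[...,1]
    col=(p.max(2)-p.min(2)<25)
    reg=(x>.3)&(x<.65)
    R1=reg&(y>.2)&(y<.42)&col&(p.min(2)>140)
    R2=reg&(y>.0)&(y<.2)&col&(p.min(2)>140)
    for nm,m in(("key",R1),("plain",R2)):
        foot=big(m&(z<.02));cap=reg&((y>.2)if nm=="key" else (y<.2)&(y>0))&(z>.068)&(z<.1)&col
        P=ray(n,pix(foot),.006);print(n,nm,"foot",rect(P),np.median(z[foot]))
        ct=big(m&(z>.068)&(z<.08)); print("  blocktop",rect(ray(n,pix(ct),.075)),np.median(z[ct]),ct.sum(), "caps",rect(W[cap]))
    m=big((z>.08)&(z<.1)&(y<0)&(x>.3)&(d>0));P=ray(n,pix(m),.09);print(n,"deck",rect(P),np.median(z[m]))
    m=(z>.104)&(z<.12)&(y<-.1)&(y>-.3)&(x>.4);m=big(m);P=ray(n,pix(m),.11);print(" head",rect(P),np.median(z[m]),P.mean(0))
E
```

```text
top key foot (array([543.5, 335.9]), array([105.6, 165.2]), 83.94) 0.005951860640347861
  blocktop (array([493.9, 341.7]), array([98.3, 36.3]), 84.04) 0.07500854344034137 245 caps (array([497.5, 394.9]), array([387.2, 163.5]), 40.57)
top plain foot (array([557. , 119.8]), array([102.4, 105. ]), 84.44) 0.005995161589436308
  blocktop (array([478.4, 125.8]), array([95.3, 36.3]), 84.93) 0.07497837567192228 224 caps (array([478.4, 126.1]), array([97.3, 35.8]), 84.6)
top deck (array([ 593.5, -255.7]), array([259.9, 260.2]), 74.37) 0.09015379354886231
 head (array([ 594.1, -256.7]), array([25. , 25.8]), 42.68) 0.10985444551207624 [ 0.59384545 -0.25610131  0.11      ]
scene key foot (array([541.8, 334.9]), array([101.6, 162. ]), 84.45) 0.005670324840496843
  blocktop (array([498.1, 335.4]), array([102.8,  37.8]), 80.15) 0.07382065324489416 131 caps (array([441.7, 921.9]), array([1259.5,  342.3]), 87.09)
scene plain foot (array([570.9, 146.5]), array([41. , 77.7]), 85.9) 0.00565009071023903
  blocktop (array([484.9, 121.7]), array([97.2, 38.2]), 79.7) 0.07422397642415933 153 caps (array([484.3, 122.4]), array([100.6,  38.4]), 76.37)
scene deck (array([ 595.8, -260.2]), array([258.1, 263.2]), 74.43) 0.08925549009157838
 head (array([ 595.6, -259.9]), array([27.5, 27.3]), 47.53) 0.10895307634333733 [ 0.59525093 -0.25976607  0.11      ]
```

```bash
R='"angular":[0,0,0]'
python3 -m inch '[{"angular":[0,0,-6.8],"translation":[0,0,0],"gripper":1},{"angular":[0,0,-6.8],"translation":[0,0,0],"gripper":1},{"angular":[0,0,-6.8],"translation":[0,0,0],"gripper":1},{"angular":[0,0,-6.8],"translation":[0,0,0],"gripper":1},{"angular":[0,0,-6.8],"translation":[0,0,0],"gripper":1}]'
python3 -m inch '[{"angular":[0,0,-6.8],"translation":[0,0,0],"gripper":1},{"angular":[0,0,-6.8],"translation":[0,0.5,0],"gripper":1},{"angular":[0,0,-6.8],"translation":[0,1,0],"gripper":1},{"angular":[0,0,-6.8],"translation":[0,1,0],"gripper":1},{"angular":[0,0,0],"translation":[0.4,1,0],"gripper":1}]'
python3 -m inch '[{"angular":[0,0,0],"translation":[1,1,0],"gripper":1},{"angular":[0,0,0],"translation":[1,1,0],"gripper":1},{"angular":[0,0,0],"translation":[1,1,0],"gripper":1},{"angular":[0,0,0],"translation":[1,0.5,0],"gripper":1},{"angular":[0,0,0],"translation":[1,0.5,0],"gripper":1}]'
```

```text
time_s: 0.52
tcp_pos: [0.2033, -0.4838, 0.2309]
ee_rot: [-0.0, 0.878, 0.478, 0.0]
wrist_force: [-0.3, 0.4, 0.9]
finger_gap: 0.0855
grasp_force: 0.0
time_s: 0.93
tcp_pos: [0.2889, -0.4974, 0.2306]
ee_rot: [-0.0, 0.742, 0.671, -0.0]
wrist_force: [-0.6, 0.1, -0.4]
finger_gap: 0.0851
grasp_force: 0.0
time_s: 1.35
tcp_pos: [0.4019, -0.3808, 0.2307]
ee_rot: [-0.0, 0.743, 0.669, 0.0]
wrist_force: [-0.2, -0.6, 0.4]
finger_gap: 0.0854
grasp_force: 0.0
```

```bash
python3 -m inch '[{"angular":[0,0,0],"translation":[1,0.6,0],"gripper":1},{"angular":[0,0,0],"translation":[1,0,0],"gripper":1},{"angular":[0,0,0],"translation":[1,0,0],"gripper":1},{"angular":[0,0,0],"translation":[1,0,0],"gripper":1},{"angular":[0,0,0],"translation":[1,0,0],"gripper":1}]' >/dev/null
python3 -m inch '[{"angular":[0,0,0],"translation":[1,0,0],"gripper":1},{"angular":[0,0,0],"translation":[1,0,0],"gripper":1},{"angular":[0,0,0],"translation":[1,0,0],"gripper":1},{"angular":[0,0,0],"translation":[1,0,0],"gripper":1},{"angular":[0,0,0],"translation":[1,0,0],"gripper":1}]' >/dev/null
python3 -m inch '[{"angular":[0,0,0],"translation":[1,0,0],"gripper":1},{"angular":[0,0,0],"translation":[1,0,0],"gripper":1},{"angular":[0,0,0],"translation":[1,0,0],"gripper":1},{"angular":[0,0,0],"translation":[1,0,0],"gripper":1},{"angular":[0,0,0],"translation":[1,0,0],"gripper":1}]' >/dev/null
python3 -m inch '[{"angular":[0,0,0],"translation":[1,0,0],"gripper":1},{"angular":[0,0,0],"translation":[1,0,0],"gripper":1},{"angular":[0,0,0],"translation":[1,0,0],"gripper":1},{"angular":[0,0,0],"translation":[1,0,0],"gripper":1},{"angular":[0,0,0],"translation":[1,0,0],"gripper":1}]' >/dev/null
python3 -m inch '[{"angular":[0,0,0],"translation":[1,0,0],"gripper":1},{"angular":[0,0,0],"translation":[1,0,0],"gripper":1},{"angular":[0,0,0],"translation":[1,0,0],"gripper":1},{"angular":[0,0,0],"translation":[1,0,0],"gripper":1},{"angular":[0,0,0],"translation":[1,0,0],"gripper":1}]' 
python3 -m inch '[{"angular":[0,0,0],"translation":[1,0,0],"gripper":1},{"angular":[0,0,0],"translation":[1,0,0],"gripper":1},{"angular":[0,0,0],"translation":[0.5,0,0],"gripper":1},{"angular":[0,0,0],"translation":[0,0,0],"gripper":1}]' 
python3 - <<'E'
from h import *
s=status.get_state();p=np.array(s["tcp_pos"]);q=s["ee_rot"]
from scipy.spatial.transform import Rotation as Ro
print(Ro.from_quat([*q[1:],q[0]]).as_matrix().round(3)); print(p)
print("rows units",Ro.from_quat([*q[1:],q[0]]).inv().apply(np.array([.493,.3405,.038])-p)/.025)
E
```

```text
time_s: 3.43
tcp_pos: [0.4811, 0.2389, 0.231]
ee_rot: [-0.0, 0.743, 0.669, -0.0]
wrist_force: [-0.2, -0.8, 0.1]
finger_gap: 0.0855
grasp_force: 0.0
time_s: 3.77
tcp_pos: [0.4875, 0.3015, 0.2307]
ee_rot: [-0.0, 0.742, 0.67, -0.0]
wrist_force: [-0.3, -0.7, -0.4]
finger_gap: 0.0854
grasp_force: 0.0
[[ 0.102  0.995 -0.001]
 [ 0.995 -0.102 -0.   ]
 [-0.    -0.001 -1.   ]]
[0.48749406 0.30149878 0.23065785]
rows units [1.57508066 0.06596045 7.70612131]
```

```bash
python3 -m inch '[{"angular":[0,0,0],"translation":[0.8,0.07,0],"gripper":1},{"angular":[0,0,0],"translation":[0.77,0,0.5],"gripper":1},{"angular":[0,0,0],"translation":[0,0,1],"gripper":1},{"angular":[0,0,0],"translation":[0,0,1],"gripper":1},{"angular":[0,0,0],"translation":[0,0,1],"gripper":1}]' 
python3 -m inch '[{"angular":[0,0,0],"translation":[0,0,1],"gripper":1},{"angular":[0,0,0],"translation":[0,0,1],"gripper":1},{"angular":[0,0,0],"translation":[0,0,1],"gripper":1},{"angular":[0,0,0],"translation":[0,0,0.8],"gripper":1},{"angular":[0,0,0],"translation":[0,0,0.4],"gripper":1}]'
python3 -m inch '[{"angular":[0,0,0],"translation":[0,0,0],"gripper":0.6},{"angular":[0,0,0],"translation":[0,0,0],"gripper":0.5},{"angular":[0,0,0],"translation":[0,0,0],"gripper":0.45},{"angular":[0,0,0],"translation":[0,0,0],"gripper":0.3},{"angular":[0,0,0],"translation":[0,0,0],"gripper":0}]' 70
python3 -m inch '[{"angular":[0,0,0],"translation":[0,0,0],"gripper":0},{"angular":[0,0,0],"translation":[0,0,0],"gripper":0},{"angular":[0,0,0],"translation":[0,0,0],"gripper":0},{"angular":[0,0,0],"translation":[0,0,0],"gripper":0}]'
```

```text
time_s: 4.18
tcp_pos: [0.4937, 0.3376, 0.1427]
ee_rot: [0.0, 0.743, 0.669, -0.0]
wrist_force: [0.8, 0.0, 0.4]
finger_gap: 0.0851
grasp_force: 0.0
time_s: 4.6
tcp_pos: [0.4928, 0.3369, 0.0363]
ee_rot: [-0.001, 0.743, 0.669, -0.002]
wrist_force: [0.2, -0.1, -0.8]
finger_gap: 0.0852
grasp_force: 0.0
time_s: 5.02
tcp_pos: [0.4943, 0.339, 0.0405]
ee_rot: [0.0, 0.743, 0.669, 0.001]
wrist_force: [-1.1, -2.0, 8.4]
finger_gap: 0.035
grasp_force: 72.6
time_s: 5.35
tcp_pos: [0.4942, 0.3389, 0.0404]
ee_rot: [0.0, 0.743, 0.669, 0.001]
wrist_force: [-1.3, -0.9, 6.0]
finger_gap: 0.0353
grasp_force: 72.5
```

```bash
python3 -m inch '[{"angular":[0,0,0],"translation":[0,0,-0.3],"gripper":0},{"angular":[0,0,0],"translation":[0,0,-0.7],"gripper":0},{"angular":[0,0,0],"translation":[0,0,-1],"gripper":0},{"angular":[0,0,0],"translation":[0,0,-1],"gripper":0},{"angular":[0,0,0],"translation":[0,0,-1],"gripper":0}]' 
python3 -m inch '[{"angular":[0,0,0],"translation":[0,0,-1],"gripper":0},{"angular":[0,0,2],"translation":[-0.3,0,-0.7],"gripper":0},{"angular":[0,0,3],"translation":[-0.6,0.2,-0.3],"gripper":0},{"angular":[0,0,3],"translation":[-0.8,0.3,0],"gripper":0},{"angular":[0,0,1.6],"translation":[-0.9,0.4,0],"gripper":0}]'
python3 -m inch '[{"angular":[0,0,0],"translation":[-1,0.4,0],"gripper":0},{"angular":[0,0,0],"translation":[-1,0.4,0],"gripper":0},{"angular":[0,0,0],"translation":[-1,0.4,0],"gripper":0},{"angular":[0,0,0],"translation":[-1,0.3,0],"gripper":0},{"angular":[0,0,0],"translation":[-1,0.3,0],"gripper":0}]'
python3 -m inch '[{"angular":[0,0,0],"translation":[-1,0.3,0],"gripper":0},{"angular":[0,0,0],"translation":[-1,0.3,0],"gripper":0},{"angular":[0,0,0],"translation":[-1,0.3,0],"gripper":0},{"angular":[0,0,0],"translation":[-1,0.3,0],"gripper":0},{"angular":[0,0,0],"translation":[-1,0.3,0],"gripper":0}]' 
python3 -m inch '[{"angular":[0,0,0],"translation":[-1,0.3,0],"gripper":0},{"angular":[0,0,0],"translation":[-1,0.3,0],"gripper":0},{"angular":[0,0,0],"translation":[-1,0.3,0],"gripper":0},{"angular":[0,0,0],"translation":[-0.8,0.3,0],"gripper":0},{"angular":[0,0,0],"translation":[-0.5,0.2,0],"gripper":0}]' 
```

```text
time_s: 5.77
tcp_pos: [0.4931, 0.3384, 0.1399]
ee_rot: [-0.0, 0.743, 0.669, -0.001]
wrist_force: [0.0, -0.8, -4.6]
finger_gap: 0.0352
grasp_force: 70.9
time_s: 6.18
tcp_pos: [0.5031, 0.2701, 0.1895]
ee_rot: [-0.0, 0.797, 0.604, 0.0]
wrist_force: [0.5, -0.4, -5.2]
finger_gap: 0.0353
grasp_force: 71.0
time_s: 6.6
tcp_pos: [0.5127, 0.1366, 0.1889]
ee_rot: [-0.0, 0.797, 0.605, -0.0]
wrist_force: [0.5, 0.3, -4.6]
finger_gap: 0.0351
grasp_force: 71.0
time_s: 7.02
tcp_pos: [0.5151, 0.0062, 0.189]
ee_rot: [-0.0, 0.797, 0.605, -0.0]
wrist_force: [0.3, 0.2, -5.9]
finger_gap: 0.0354
grasp_force: 71.0
time_s: 7.43
tcp_pos: [0.5201, -0.1075, 0.1889]
ee_rot: [-0.0, 0.797, 0.604, -0.0]
wrist_force: [-0.7, -0.3, -4.7]
finger_gap: 0.0348
grasp_force: 71.0
```

```bash
cat >> h.py <<'E'
from scipy.spatial.transform import Rotation as Ro
def tool():
    s=status.get_state();q=s["ee_rot"];return np.array(s["tcp_pos"]),Ro.from_quat([*q[1:],q[0]])
def todo(target):
    p,R=tool();return R.inv().apply(np.array(target)-p)/.025
E
python3 - <<'E'
from h import *
p,R=tool();print(p,R.as_matrix().round(3),np.degrees(np.arctan2(R.as_matrix()[1,1],R.as_matrix()[0,1])))
print("to target",todo([.5028,-.232,.19]))
for n in("scene","top"):
    a,d=eyes.snapshot(n); np.savez(f"pics/{n}1.npz",p=a,d=d);W=cloud(n,d)
    cv2.imwrite(f"pics/{n}1.png",cv2.resize(a[:,:,::-1],(800,600)))
E
```

```text
[ 0.52011344 -0.10748003  0.18891886] [[ 0.27   0.963 -0.001]
 [ 0.963 -0.27  -0.   ]
 [-0.    -0.    -1.   ]] -15.688466965768397
to target [-4.98252783  0.68008165 -0.04170545]
```

View pics/top1.png

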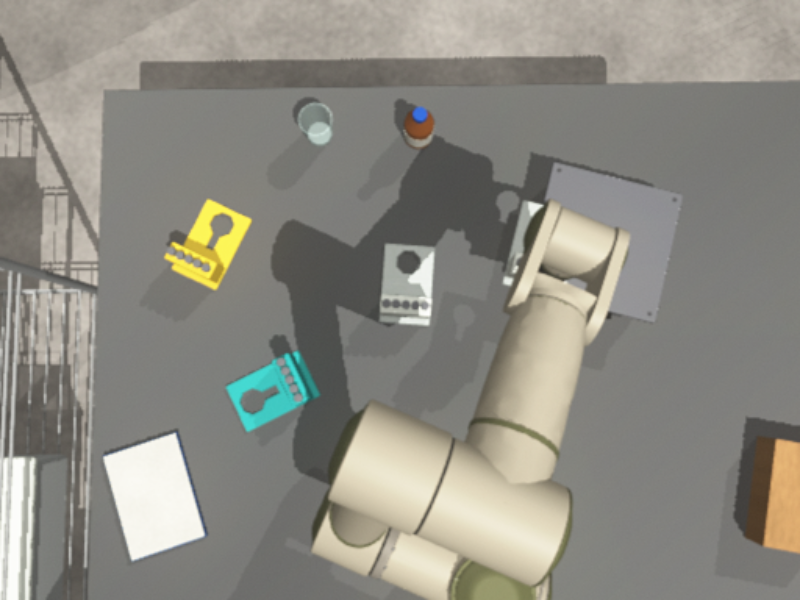

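```bash
python3 - <<'E'
from h import *
p,R=tool()
for n in("top","scene"):
    f=np.load(f"pics/{n}1.npz");a,d=f["p"].astype(int),f["d"];W=cloud(n,d)
    L=R.inv().apply((W-p).reshape(-1,3)).reshape(W.shape)  # tool frame: y=rack x, x=rack y, z down
    m=big((abs(L[...,2]-.034)<.006)&(L[...,1]>.02)&(L[...,1]<.15)&(abs(L[...,0])<.07)&(d>0))
    Q=L[m];A=np.c_[Q[:,:2],np.ones(len(Q))];k=np.linalg.lstsq(A,Q[:,2],rcond=None)[0]
    print(n,m.sum(),"ztop",np.median(Q[:,2]),"slope",k)
    P=R.inv().apply(ray(n,pix(m),p[2]-np.median(Q[:,2]))-p);print(rect(P))
    cs,h=cv2.findContours(m.astype(np.uint8),cv2.RETR_CCOMP,cv2.CHAIN_APPROX_NONE)
    for c,hh in zip(cs,h[0]):
        if hh[3]>=0 and cv2.contourArea(c)>30:
            C=R.inv().apply(ray(n,c[:,0],p[2]-np.median(Q[:,2]))-p)*1000
            print("hole",C.min(0).round(1),C.max(0).round(1))
E
```

```text
top 267 ztop 0.034270763155489825 slope [0.02184464 0.00531937 0.03279613]
(array([38.1, 76.5]), array([ 35.3, 112.2]), 4.35)
scene 1283 ztop 0.03518423074715043 slope [9.68492527e-05 6.95695183e-03 3.47731521e-02]
(array([ 0.6, 76.3]), array([116.3, 100.8]), 89.8)
hole [-24.5  41.1  35.1] [ 25.6 120.7  35.2]
```

The top view has the wrist hiding most of the carried rack (foot edge near (522,235)); the scene camera gives the hole cleanly, level and square, so I move over the stud and check there.

```bash
python3 -m inch '[{"angular":[0,0,0],"translation":[-0.6,0.2,0],"gripper":0},{"angular":[0,0,0],"translation":[-0.9,0.2,0],"gripper":0},{"angular":[0,0,0],"translation":[-0.9,0.2,0],"gripper":0},{"angular":[0,0,0],"translation":[-0.9,0.06,0],"gripper":0},{"angular":[0,0,0],"translation":[-0.8,0,0],"gripper":0}]' >/dev/null
python3 -m inch '[{"angular":[0,0,0],"translation":[-0.6,0,0.3],"gripper":0},{"angular":[0,0,0],"translation":[-0.36,0,0.4],"gripper":0},{"angular":[0,0,0],"translation":[0,0,0.2],"gripper":0},{"angular":[0,0,0],"translation":[0,0,0],"gripper":0}]' 
python3 - <<'E'
from h import *
p,R=tool();print(p)
n="scene";a,d=eyes.snapshot(n); np.savez("pics/scene2.npz",p=a,d=d)
cv2.imwrite("pics/scene2.png",cv2.resize(a[200:384,30:270,::-1],(780,598)))
W=cloud(n,d);L=R.inv().apply((W-p).reshape(-1,3)).reshape(W.shape)
m=big((abs(L[...,2]-.035)<.006)&(L[...,1]>.02)&(L[...,1]<.15)&(abs(L[...,0])<.07)&(d>0))
zt=np.median(L[m][:,2]);print("foot top z",p[2]-zt)
P=R.inv().apply(ray(n,pix(m),p[2]-zt)-p);print(rect(P))
cs,h=cv2.findContours(m.astype(np.uint8),cv2.RETR_CCOMP,cv2.CHAIN_APPROX_NONE)
for c,hh in zip(cs,h[0]):
    if hh[3]>=0 and cv2.contourArea(c)>30:
        C=R.inv().apply(ray(n,c[:,0],p[2]-zt)-p)*1000;print("hole",C.min(0).round(1),C.max(0).round(1))
m=(abs(W[...,2]-.1095)<.004)&(abs(L[...,1]-.095)<.03)&(abs(L[...,0])<.03)
if m.sum(): P=R.inv().apply(ray(n,pix(m),.11)-p)*1000;print("head",m.sum(),P.mean(0),P.min(0),P.max(0))
E
```

```text
time_s: 8.28
tcp_pos: [0.5019, -0.2305, 0.1646]
ee_rot: [-0.002, 0.797, 0.605, -0.0]
wrist_force: [-0.4, 0.0, -4.7]
finger_gap: 0.0348
grasp_force: 70.9
[ 0.50187285 -0.230494    0.16464511]
foot top z 0.12925630948013284
(array([ 1.4, 75.9]), array([117. ,  99.9]), 89.91)
hole [-24.1  39.5  35. ] [ 26.9 121.1  35.3]
head 67 [-2.25807072 92.82584124 54.34567894] [-14.43465391  83.06118179  54.31444991] [ 10.36150895 101.50779545  54.37656824]
```

View pics/scene2.png

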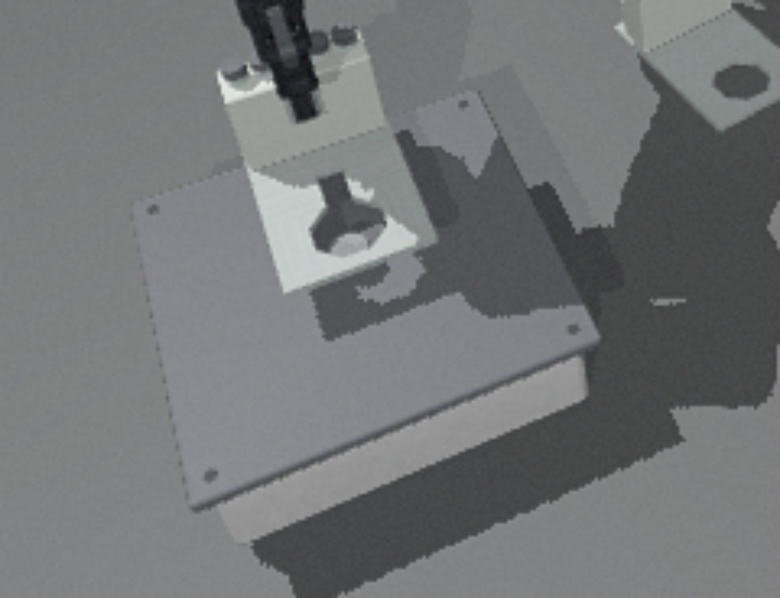

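The crop shows the wide hole at about (347,225) with the stud head inside it, at (350,240). A 4 mm sideways correction, then lower.

```bash
python3 -m inch '[{"angular":[0,0,0],"translation":[-0.16,0.02,0],"gripper":0},{"angular":[0,0,0],"translation":[0,0,0],"gripper":0},{"angular":[0,0,0],"translation":[0,0,0.3],"gripper":0},{"angular":[0,0,0],"translation":[0,0,0.3],"gripper":0},{"angular":[0,0,0],"translation":[0,0,0.2],"gripper":0}]'
python3 -m inch '[{"angular":[0,0,0],"translation":[0,0,0.2],"gripper":0},{"angular":[0,0,0],"translation":[0,0,0.15],"gripper":0},{"angular":[0,0,0],"translation":[0,0,0.06],"gripper":0},{"angular":[0,0,0],"translation":[0,0,0],"gripper":0}]'
python3 - <<'E'
from h import *
p,R=tool();print(p)
n="scene";a,d=eyes.snapshot(n); np.savez("pics/scene3.npz",p=a,d=d)
cv2.imwrite("pics/scene3.png",cv2.resize(a[230:330,80:210,::-1],(780,600)))
E
```

```text
time_s: 8.75
tcp_pos: [0.5015, -0.2354, 0.145]
ee_rot: [-0.001, 0.797, 0.605, -0.0]
wrist_force: [0.2, 1.5, -5.5]
finger_gap: 0.0351
grasp_force: 71.1
time_s: 9.08
tcp_pos: [0.5017, -0.2358, 0.1356]
ee_rot: [-0.0, 0.797, 0.605, -0.0]
wrist_force: [0.4, 0.5, -4.3]
finger_gap: 0.0355
grasp_force: 71.1
[ 0.5016846  -0.23576059  0.13562389]
```

View pics/scene3.png

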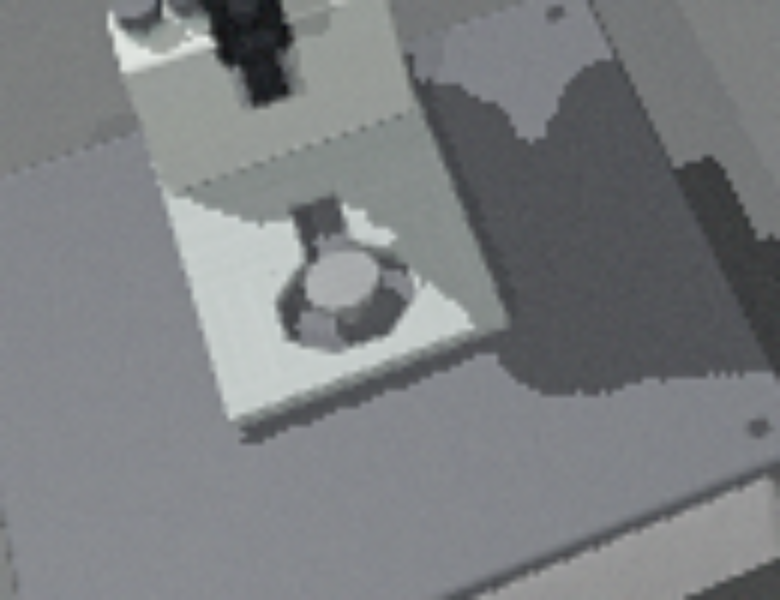

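The head now stands through the hole: head centre (342,278), hole spanning (278–413, 235–352), with the foot still ~5 mm above the deck. I'll get the lateral offset in numbers.

```bash
python3 - <<'E'
from h import *
p,R=tool();n="scene";f=np.load("pics/scene3.npz");a,d=f["p"].astype(int),f["d"]
W=cloud(n,d);L=R.inv().apply((W-p).reshape(-1,3)).reshape(W.shape)
m=big((abs(L[...,2]-.035)<.004)&(L[...,1]>.02)&(L[...,1]<.15)&(abs(L[...,0])<.07)&(d>0))
zt=np.median(L[m][:,2]);P=R.inv().apply(ray(n,pix(m),p[2]-zt)-p);print("foot",rect(P),p[2]-zt)
for c,hh in zip(*[ (lambda o:(o[0],o[1][0]))(cv2.findContours(m.astype(np.uint8),cv2.RETR_CCOMP,cv2.CHAIN_APPROX_NONE))][0]):
    if hh[3]>=0 and cv2.contourArea(c)>30:
        C=R.inv().apply(ray(n,c[:,0],p[2]-zt)-p)*1000;S=C[(C[:,1]<70)];print("hole",C.min(0).round(1),C.max(0).round(1),"slot",S.min(0).round(1),S.max(0).round(1))
m=big((W[...,2]>.106)&(W[...,2]<.113)&(abs(L[...,1]-.095)<.025)&(abs(L[...,0])<.025))
P=R.inv().apply(ray(n,pix(m),.11)-p)*1000;print("head",m.sum(),P.mean(0).round(1),P.min(0).round(1),P.max(0).round(1))
dk=big((abs(W[...,2]-.09)<.006)&(W[...,1]<-.08)&(W[...,0]>.4)&(d>0)&((abs(L[...,0])>.06)|(L[...,1]>.15)))
h=cv2.convexHull(pix(dk).astype(np.int32));print("deck",rect(ray(n,h[:,0],.09)),np.degrees(np.arctan2(*R.as_matrix()[1::-1,1])))
E
```

```text
foot (array([ 1.5, 75.8]), array([ 99.9, 115.2]), 0.14) 0.10031957605406581
hole [-24.1  37.6  35.7] [ 27.2 120.4  35.7] slot [-9.  37.6 35.7] [12.2 67.6 35.7]
head 105 [ 2.2 95.6 26. ] [-11.1  81.5  26. ] [ 15.6 110.   26. ]
deck (array([ 595.5, -260.1]), array([258. , 262.9]), 74.38) -15.608733906306297
```

```bash
python3 -m inch '[{"angular":[0,0,0],"translation":[0.02,0,0.1],"gripper":0},{"angular":[0,0,0],"translation":[0,0,0.06],"gripper":0},{"angular":[0,0,0],"translation":[0,0,0],"gripper":0}]'
python3 -m inch '[{"angular":[0,0,0],"translation":[0,0,0.03],"gripper":0},{"angular":[0,0,0],"translation":[0,0,0],"gripper":0}]'
```

```text
time_s: 9.38
tcp_pos: [0.5018, -0.2353, 0.1318]
ee_rot: [-0.0, 0.797, 0.605, -0.0]
wrist_force: [0.5, 0.0, -4.9]
finger_gap: 0.0352
grasp_force: 71.1
time_s: 9.55
tcp_pos: [0.5019, -0.2353, 0.1312]
ee_rot: [-0.0, 0.797, 0.605, -0.0]
wrist_force: [0.3, 0.5, -4.9]
finger_gap: 0.0349
grasp_force: 71.1
```

```bash
python3 -m inch '[{"angular":[0,0,0],"translation":[0,0.2,0],"gripper":0},{"angular":[0,0,0],"translation":[0,0.3,0],"gripper":0},{"angular":[0,0,0],"translation":[0,0.3,0],"gripper":0},{"angular":[0,0,0],"translation":[0,0.2,0],"gripper":0},{"angular":[0,0,0],"translation":[0,0,0],"gripper":0}]'
python3 -m inch '[{"angular":[0,0,0],"translation":[0,0.3,0],"gripper":0},{"angular":[0,0,0],"translation":[0,0.3,0],"gripper":0},{"angular":[0,0,0],"translation":[0,0.2,0],"gripper":0},{"angular":[0,0,0],"translation":[0,0.1,0],"gripper":0},{"angular":[0,0,0],"translation":[0,0,0],"gripper":0}]'
python3 - <<'E'
from h import *
print(todo([.5019+.05*.9631,-.2353-.05*.2690,.1305]))
E
```

```text
time_s: 9.97
tcp_pos: [0.5271, -0.2424, 0.1311]
ee_rot: [0.0, 0.796, 0.605, 0.0]
wrist_force: [-0.1, 0.7, -5.5]
finger_gap: 0.0353
grasp_force: 71.0
time_s: 10.38
tcp_pos: [0.5481, -0.2482, 0.1311]
ee_rot: [0.0, 0.797, 0.605, 0.0]
wrist_force: [0.5, 0.0, -5.3]
finger_gap: 0.035
grasp_force: 71.3
[0.00068435 0.07993423 0.02488336]
```

```bash
python3 -m inch '[{"angular":[0,0,0],"translation":[0,0.08,0],"gripper":0},{"angular":[0,0,0],"translation":[0,0,0],"gripper":0}]'
python3 -m inch '[{"angular":[0,0,0],"translation":[0,0.03,0],"gripper":0},{"angular":[0,0,0],"translation":[0,0,0],"gripper":0}]'
python3 - <<'E'
from h import *
p,R=tool();print(p,np.degrees(np.arctan2(*R.as_matrix()[1::-1,1])),todo([.5019+.05*.9631,-.2353-.05*.2690,.1305]))
n="scene";a,d=eyes.snapshot(n); np.savez("pics/scene4.npz",p=a,d=d)
cv2.imwrite("pics/scene4.png",cv2.resize(a[230:330,80:210,::-1],(780,600)))
W=cloud(n,d);L=R.inv().apply((W-p).reshape(-1,3)).reshape(W.shape)
m=big((abs(L[...,2]-.035)<.004)&(L[...,1]>.02)&(L[...,1]<.15)&(abs(L[...,0])<.07)&(d>0))
P=R.inv().apply(ray(n,pix(m),.097)-p);print("foot",rect(P))
m=big((W[...,2]>.106)&(W[...,2]<.113)&(abs(L[...,1]-.045)<.025)&(abs(L[...,0])<.025))
P=R.inv().apply(ray(n,pix(m),.11)-p)*1000;print("head",m.sum(),P.mean(0).round(1),P.min(0).round(1),P.max(0).round(1))
E
```

```text
time_s: 10.55
tcp_pos: [0.5497, -0.2487, 0.1313]
ee_rot: [-0.0, 0.797, 0.605, 0.0]
wrist_force: [-0.2, -0.2, -4.4]
finger_gap: 0.035
grasp_force: 71.3
time_s: 10.72
tcp_pos: [0.55, -0.2488, 0.1313]
ee_rot: [-0.0, 0.797, 0.605, -0.0]
wrist_force: [-1.6, 0.1, -3.7]
finger_gap: 0.0353
grasp_force: 71.4
[ 0.54998657 -0.24878451  0.13127427] -15.608073151845376 [0.00206318 0.00229418 0.03096862]
foot (array([ 0.9, 77.2]), array([100.8, 114.2]), 0.14)
head 104 [ 1.7 45.7 21.2] [-11.   31.6  21.2] [15.1 59.1 21.2]
```

View pics/scene4.png

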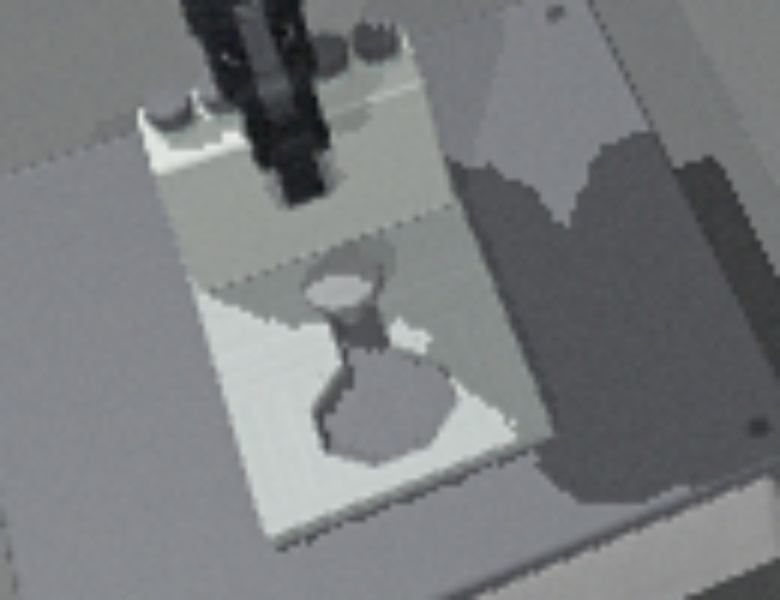

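The picture shows the stud head at (340,292) over the slot's closed end near the block. Now a small probe for the end, then set down.

```bash
python3 -m inch '[{"angular":[0,0,0],"translation":[0,0.03,0],"gripper":0},{"angular":[0,0,0],"translation":[0,0,0],"gripper":0}]'
python3 -m inch '[{"angular":[0,0,0],"translation":[0,0,0.03],"gripper":0},{"angular":[0,0,0],"translation":[0,0,0],"gripper":0}]'
```

```text
time_s: 10.93
tcp_pos: [0.5502, -0.2488, 0.1313]
ee_rot: [-0.001, 0.797, 0.605, -0.001]
wrist_force: [-6.1, 1.9, -2.6]
finger_gap: 0.0355
grasp_force: 71.7
time_s: 11.1
tcp_pos: [0.5502, -0.2489, 0.1309]
ee_rot: [-0.001, 0.797, 0.605, -0.001]
wrist_force: [-8.4, 3.2, 0.8]
finger_gap: 0.0353
grasp_force: 71.9
```

Closed end felt (8 N). Back off about 1 mm, set down, release.

```bash
python3 -m inch '[{"angular":[0,0,0],"translation":[0,-0.07,0],"gripper":0},{"angular":[0,0,0],"translation":[0,0,0],"gripper":0}]'
python3 -m inch '[{"angular":[0,0,0],"translation":[0,0,0.03],"gripper":0},{"angular":[0,0,0],"translation":[0,0,0],"gripper":0}]'
```

```text
time_s: 11.27
tcp_pos: [0.5494, -0.2486, 0.1306]
ee_rot: [0.0, 0.797, 0.605, 0.0]
wrist_force: [-0.3, -0.0, -5.0]
finger_gap: 0.0353
grasp_force: 71.2
time_s: 11.43
tcp_pos: [0.5495, -0.2487, 0.1304]
ee_rot: [0.0, 0.797, 0.605, 0.0]
wrist_force: [-3.2, 1.1, 1.3]
finger_gap: 0.0352
grasp_force: 72.0
```

```bash
python3 -m inch '[{"angular":[0,0,0],"translation":[0,0,0.02],"gripper":0},{"angular":[0,0,0],"translation":[0,0,0],"gripper":0.45},{"angular":[0,0,0],"translation":[0,0,0],"gripper":0.5},{"angular":[0,0,0],"translation":[0,0,0],"gripper":0.7},{"angular":[0,0,0],"translation":[0,0,0],"gripper":0.8}]'
python3 -m inch '[{"angular":[0,0,0],"translation":[0,0,0],"gripper":0.8},{"angular":[0,0,0],"translation":[0,0,-0.2],"gripper":0.8},{"angular":[0,0,0],"translation":[0,0,-0.6],"gripper":0.8},{"angular":[0,0,0],"translation":[0,0,-1],"gripper":0.8},{"angular":[0,0,0],"translation":[0,0,-1],"gripper":0.8}]'
python3 -m inch '[{"angular":[0,0,0],"translation":[0,0,-1],"gripper":0.8},{"angular":[0,0,0],"translation":[0,0,-1],"gripper":0.8},{"angular":[0,0,0],"translation":[-1,0,-0.5],"gripper":0.8},{"angular":[0,0,0],"translation":[-1,-1,0],"gripper":0.8},{"angular":[0,0,0],"translation":[-1,-1,0],"gripper":0.8}]'
python3 - <<'E'
from h import *
n="scene";a,d=eyes.snapshot(n);W=cloud(n,d);z=W[...,2]
cv2.imwrite("pics/scene5.png",cv2.resize(a[200:340,60:240,::-1],(770,600)))
S=np.array([.5954,-.2599]);c,s=np.cos(np.radians(-15.6)),np.sin(np.radians(-15.6))
D=(W[...,:2]-S)@np.array([[c,-s],[s,c]])   # shaker frame, scene camera
near=(abs(D[...,0])<.11)&(abs(D[...,1])<.07)
m=big(near&(z>.0925)&(z<.099)&(a.min(2)>120))
P=(ray(n,pix(m),.096)[:,:2]-S)@np.array([[c,-s],[s,c]]);print("foot",rect(P),np.median(z[m]),z[m].std())
m=big(near&(z>.155)&(z<.17)&(a.min(2)>120))
P=(ray(n,pix(m),.165)[:,:2]-S)@np.array([[c,-s],[s,c]]);print("blocktop",rect(P),np.median(z[m]))
E
```

```text
time_s: 11.85
tcp_pos: [0.5496, -0.2487, 0.1294]
ee_rot: [0.0, 0.797, 0.605, 0.0]
wrist_force: [-1.0, 0.4, -0.8]
finger_gap: 0.0655
grasp_force: 0.0
time_s: 12.27
tcp_pos: [0.5491, -0.2484, 0.2001]
ee_rot: [-0.001, 0.797, 0.605, -0.0]
wrist_force: [0.6, -0.8, 0.3]
finger_gap: 0.0682
grasp_force: 0.0
time_s: 12.68
tcp_pos: [0.4807, -0.308, 0.2626]
ee_rot: [0.001, 0.796, 0.605, 0.0]
wrist_force: [0.1, -1.2, 0.7]
finger_gap: 0.0682
grasp_force: 0.0
foot (array([25.8, -0.4]), array([120.1,  99.3]), 0.05) 0.09533546973078798 0.0011952611433546725
blocktop (array([-39.8,  -0.6]), array([97.1, 43.1]), 89.22) 0.16367649204563317
```

View pics/scene5.png

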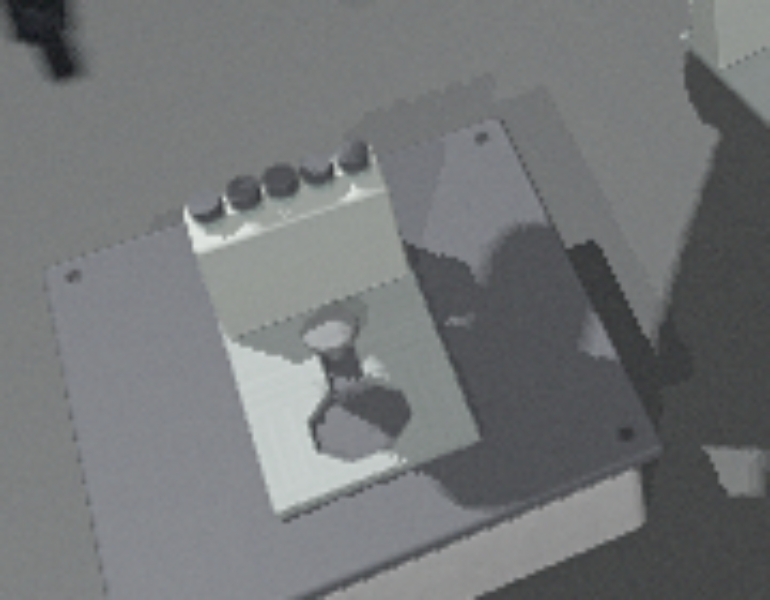

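The rack stands flat and square to 0.05°, with its far edge at 85.8 mm (85 expected). The stud head is at the closed end, at (330,335), and the gripper is clear.

```bash
python3 -m inch '[{"angular":[0,0,0],"translation":[0,0,0],"gripper":0.8},{"angular":[0,0,0],"translation":[0,0,0],"gripper":0.8}]'
python3 -c "from bench import r;print(r.hand_in())"
```

```text
time_s: 12.9
tcp_pos: [0.481, -0.3076, 0.2623]
ee_rot: [0.0, 0.797, 0.604, 0.0]
wrist_force: [0.5, 0.3, 0.3]
finger_gap: 0.068
grasp_force: 0.0
the job is handed in; nothing more can be done
None
```

The keyhole rack is on the shaker with the stud within about 1 mm of the slot's closed end, flat and square with the deck and released; the other rack was not touched, and the job was handed in at 12.9 s.

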